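Set the sharpening stone on the honing stand

TASK

Set the stone up for sharpening: press down the notched end of the thin stone lying flush in its case so that its other end tips up, then lift the stone out by the raised part and lay it lengthwise and centred on the sloping rail of the honing stand, let go, and slide the wooden jaw down the rail until it holds the stone snug against the lower lip. Then push the empty bed of the case back level. Do not let the stone fall to the bench, and leave the mallet, gouge, carving and brush where they are.

Things in the scene. Friction and masses are not known exactly. Their poses are not given: they have to be found in the camera images.
- case: Fixed dark wooden case, open on top, 180 x 86 x 56 mm high, walls 10 mm. Origin: centre of its underside; x (away from the robot, within 15 degrees) runs along it from the end to press, whose wall has a thumb notch 30 mm wide, 20 mm deep, to the end that tips up; z up. Holds the stone on a rocking bed. Case and stand may swap sides.
- bed (a joint): Tip angle of the case's rocking bed (rad): 0 level, 0.48 = notched end fully down, other end up. Stiff: about 2 N at an end moves it, it stays where left and carries the stone. Hinge: the case's y axis, 47 mm above its underside. Bed: 150 x 44 mm board, top 3 mm above the hinge axis (50 mm above the bench when level); a 3 mm lip at the notched end keeps the stone on.
- stone: The loose thin sharpening stone as a body, plain grey, 150 x 60 x 6 mm; origin at the centre of its underside.
- stone_centre (a point): Centre (half-way up) of the loose grey sharpening stone, 150 (x) x 60 (y) x 6 mm (z), about 0.15 kg. It starts on the level bed, top flush with the case's rim, 3 mm from the side walls and 5 mm from the end walls. Tipped, its edges stand clear of the case towards the raised end and can be gripped across the 60 mm width.
- case_middle (a point): Point in the middle of the case, 50 mm above its underside (top of the level bed).
- rail: Sloping rail of the honing stand, 44 mm wide (the stone overhangs 8 mm each side). Origin: on its top face, 80 mm above the bench, under the stone's middle when home against the lip. x points up the slope (0.45 rad; away from the robot, within 15 degrees), y across, z square to the face. Lip: face at x = -75 mm, 8 mm high. Rail's top end: x = 168 mm.
- jaw (a joint): How far the sliding jaw has moved down the rail (m), 0 to 0.08. Its lower face is at rail x = 140 mm minus this value, so it meets a stone that is home at 0.065. Slides with about 2 N and stays where left; starts between 0 and 0.025.
- jaw_grip (a point): Point to grip on the jaw: in its upright grip post, 20 mm wide (across the rail, y), 16 mm along the rail, standing from 12 to 52 mm above the rail's face; this point is 36 mm above the rail's face, on the rail's centre line. The jaw's foot below it is 24 mm (along) x 44 mm (across) x 12 mm high.
- mallet: Bystander: turned wooden carver's mallet standing on its head, 88 mm across, 235 mm high; origin at its underside, on the right.
- gouge: Bystander: carving gouge lying along x between the case and the stand, about 240 mm long, 26 mm high; origin under the middle, at the end of the handle.
- carving: Bystander: block with a carved rosette, 90 x 120 x 53 mm, beyond the work; origin at its underside.
- brush: Bystander: brush lying on the bench, 200 mm long, on the left; origin at its underside.
- stand: Fixed wooden honing stand that carries the rail, base board 250 x 100 x 18 mm, origin: centre of its underside; its x is the rail's up-slope direction seen from above. The rail's origin lies at x = -35, z = 80 mm.
There are look-alikes about, which are no part of the job. What is shaped like the stone but black, purple or turquoise is not meant.

How it is judged:
By the outcome, as a careful person would: the job done as asked, in the order asked, and still so for the second after the job is handed in, with the robot touching nothing.
It also fails if it takes over 72 s, if anything falls off the work surface, if the arm or the gripper's body presses on something with over 40 N, if the wrist force passes 120 N, or if a joint passes its speed limit or range.

ROBOT

A 6-joint arm with a two-finger parallel gripper is mounted at the origin on the work surface. World frame = base frame: x ahead of the robot, y to its left, z up, the work surface at z = 0. Lengths are in mm, angles in rad, forces in N, time in s.
With the tool pointing down it reaches from about 350 to 875 mm from the base axis. Payload 4.2 kg.
Tool frame: the origin (TCP) lies at the very end of the fingers, on their centre line; the grasp point (between the pads) lies 19 mm behind it; z points along the fingers, y is the line along which they close (so a half turn about z gives the same grasp; the last joint's range is limited). The gripper opens to 85 mm and grips with 20 to 120 N. Pads are 22 mm wide; open, the fingers measure 114 mm over their backs; the gripper's body (76 mm by 85 mm) begins 54 mm behind the grasp point. The pads swing forward as they close: fully open they stand 13 mm farther back than shut.
Start: joints at [-0.967, 0.385, 0.008, 0, -1.194, -0.259], TCP at [211.27, -588.187, 231.312] pointing down, gripper open.
Joint ranges: [-3.14, 3.14], [-1.21, 2.06], [-1.07, 1.41], [-3.16, 2.05], [-2.99, -0.16], [-3.1, 3.1]. Speed limits (rad/s): [2.79, 2.79, 3.14, 3.14, 3.14, 3.14].

INTERFACE

Orientations are given as a unit quaternion [x, y, z, w].
In Python, from bench import read_state, get_image, camera_model, job_done gives the robot as it stands.
- The arm moves only by the shell command python3 -m handwheel 'ROWS'. ROWS is JSON, a list of rows, each a list of 7 numbers: the shift along the tool's x, y, z in m, then the turn, a rotation vector about the tool's x, y, z in rad, then the gripper's target within -1 to 1 (fully open at 1, half-way at 0, shut at -1). In form: [[dx, dy, dz, wx, wy, wz, jaw], ...]. A call has 1 to 10 rows; each row is the pose to reach, as a shift and turn from the pose commanded when the call began, along the tool's axes at that moment; what a row does not reach only later rows make up. A row lasts 1/8 s, in which the tool goes at most 62.5 mm and 10.7 degrees, less where a joint would pass 70% of its speed; a pose out of reach is approached as far as the arm can. A call with a gripper value outside its range is refused whole. The fingers move at their own pace and stop on an object; the grip force is fixed at half the most. Time passes only in rows, so rows that repeat a pose let the fingers close. It gives the time, the measured TCP pose, the force, the opening and the grip force at its end, in the units of the state.
- read_state(): the state, without advancing time (a new reading comes with each control period).
- get_image(name): name is "side" or "top" or "wrist"; returns (picture, depth): 480x640x3 uint8, blue, green, red; 480x640 float32, mm along the optical axis (not along the pixel's ray), 0 where there is no reading.
- camera_model(name): a dict with "K" (3x3 intrinsics, pixels), "rvec" (rotation vector, rad) and "tvec" (3), from world to camera coordinates, as OpenCV has them; the wrist camera has in their place "hand_eye" (4x4, takes a point from camera to tool coordinates, whose origin is the TCP and whose axes are the flange's). Camera axes: x right, y down, z forward; pixel columns grow to the right and rows downward; lengths in mm; the calibration is good to about 2 mm. The wrist camera is an equidistant fisheye: a pixel r from the principal point sees the ray r / f radians off the axis. A picture is of the moment at which its call begins: read the wrist's pose just before it. camera_model takes no time and is no camera call.
- job_done(): hands the job in; it is judged then, once.
The state is a dict: "clock": time; "joints": joint angles; "joint_vel": joint speeds; "joint_efforts": joint torques, N m; "position": TCP position; "ee_rot": TCP orientation; "contact_force": force on the tool from outside, world axes, zero at the start; "wrist_torque": the same for the moment, N m; "gripper_width": finger opening in mm; "grasp_force": force on a finger pad.
Only numpy, scipy, OpenCV 4.12 (cv2) and the standard library are available. Lean on these libraries where they do the work, as an engineer would, in place of code of your own. Each camera call takes 0.05 s, during which the arm holds its last target. There are 200 camera calls.

## Working session

There is one attempt and no reset: what is moved stays moved. The work goes in short steps, Python scripts to look and compute and a shell command to move; the robot and the scene stay as the last step left them, time stands still between calls to the robot, and variables do not carry over. Pictures are saved under pics/ and viewed, at most 10 in all, crops included, and the job is handed in when it is done.

```bash
mkdir -p pics
cat > h.py <<'E'
import numpy as np, cv2
from scipy.spatial.transform import Rotation as R
from bench import read_state, get_image, camera_model
def unproj(name,depth):
    m=camera_model(name);K=np.array(m['K']);Rm=cv2.Rodrigues(np.array(m['rvec'],float))[0];t=np.array(m['tvec'],float).ravel()
    v,u=np.mgrid[0:480,0:640]
    p=np.stack([(u-K[0,2])/K[0,0]*depth,(v-K[1,2])/K[1,1]*depth,depth],-1)
    return (p-t)@Rm
E
python3 - <<'E'
from h import *
for n in('top','side'):
    im,d=get_image(n);cv2.imwrite(f'pics/{n}0.png',im);np.savez(f'{n}0.npz',im=im,d=d,P=unproj(n,d))
print(read_state())
E
```

```text
{'clock': 0.1, 'joints': array([-9.67376363e-01,  3.85477191e-01,  6.78134118e-03, -4.32406973e-04,
       -1.19404383e+00, -2.58592493e-01]), 'joint_vel': array([ 0.00163088, -0.0032119 ,  0.0046347 ,  0.0030929 , -0.00192276,
       -0.00223644]), 'joint_efforts': array([ 2.71288891e-04, -3.93320739e+01,  1.88929600e+01,  4.19783413e+00,
       -2.52548227e-03,  2.10979778e-06]), 'position': array([ 211.10365791, -587.71003046,  230.34024898]), 'ee_rot': array([-1.71482154e-01,  9.85186727e-01,  9.66772302e-04, -2.23368655e-04]), 'contact_force': array([-0.69223631,  0.62426988,  0.38098577]), 'wrist_torque': array([ 0.0078183 , -0.02968376,  0.01796652]), 'grasp_force': 0.0, 'gripper_width': 85.47215613241141}
```

View pics/top0.png

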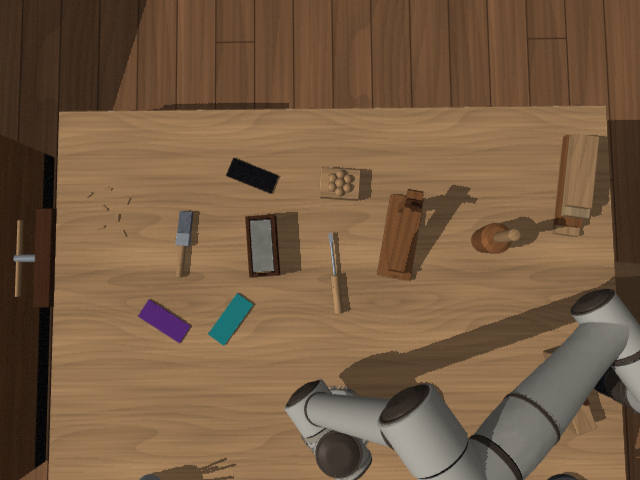

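View pics/side0.png

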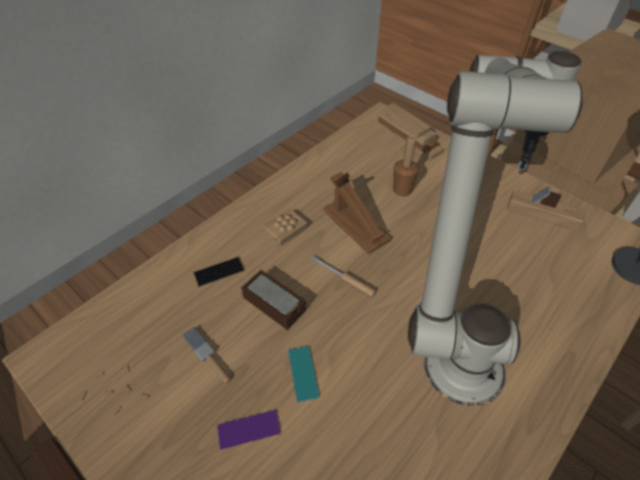

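The top view shows a grey stone in the dark case at about (262,246). The stand with its jaw is at about (402,235), and the gouge lies between them at (336,275). The look-alikes are black (252,175), purple (164,320) and turquoise (232,318). Only the grey one in the case fits the description. Next I'll measure the case and rail, and make one enlarged crop to confirm.

Run:
```python
from h import *
z=np.load('top0.npz');im,P=z['im'],z['P']
print('res', P[240,262],P[240,263],P[235,402])
def rect(mask,name):
    q=P[mask];c,s,a=cv2.minAreaRect(q[:,:2].astype(np.float32));print(name,len(q),np.round(c,1),np.round(s,1),round(a,1),'z',np.round(np.percentile(q[:,2],[5,50,95]),1))
V,U=np.mgrid[0:480,0:640]
Z=P[...,2]
box=lambda u0,u1,v0,v1:(U>u0)&(U<u1)&(V>v0)&(V<v1)
hsv=cv2.cvtColor(im,cv2.COLOR_BGR2HSV)
rect(box(235,290,205,285)&(Z>35)&(Z<75),'case')
rect(box(235,290,205,285)&(Z>35)&(Z<75)&(hsv[...,1]<60)&(hsv[...,2]>70),'stone')
rect(box(372,430,180,285)&(Z>12),'stand')
m=box(372,430,180,285)&(Z>40); q=P[m]
# rail plane ransac
best=0;rng=np.random.default_rng(0)
for _ in range(500):
    a,b,c=q[rng.choice(len(q),3,False)];n=np.cross(b-a,c-a)
    if np.linalg.norm(n)<1:continue
    n/=np.linalg.norm(n);n*=np.sign(n[2])
    i=abs((q-a)@n)<2
    if i.sum()>best and n[2]<.97:best=i.sum();B=i
p=q[B];c=p.mean(0);n=np.linalg.svd(p-c)[2][2];n*=np.sign(n[2]);print('plane',best,c,n,np.arccos(n[2]),np.degrees(np.arctan2(-n[1],-n[0])))
print(np.round(cv2.minAreaRect(p[:,:2].astype(np.float32))[0],1),cv2.minAreaRect(p[:,:2].astype(np.float32)))
h=(q-c)@n; j=q[h>25];print('jawtop',len(j),np.round(j.mean(0),1),np.round(h[h>25].max(),1))
for nm,b in(('gouge',box(322,348,228,318)),('carv',box(315,370,160,205)),('mallet',box(465,525,215,260)),('brush',box(170,198,205,280))):rect(b&(Z>8),nm)
a=cv2.resize(im[195:295,230:440],None,fx=3.8,fy=3.8,interpolation=cv2.INTER_CUBIC);cv2.imwrite('pics/crop1.png',a)
```

```text
res [541.47255463 208.93469536  55.44382306] [541.44471001 206.02248461  55.36821077] [ 548.34888282 -192.4956743    98.03386467]
case 1731 [525.9 210.9] [180.4  87.3] 4.1 z [47.3 55.3 59.9]
stone 1045 [525.6 212.4] [149.4  63.1] 3.6 z [51.1 55.5 60. ]
stand 2904 [ 557.9 -117.9] [266.6 264.6] 79.4 z [ 14.6  50.1 154. ]
plane 658 [ 552.35697129 -201.08759278   98.8340914 ] [-0.42493085  0.06824187  0.90264989] 0.4449088734771009 -9.123527185797196
[ 552.5 -201.5] ((552.5332641601562, -201.53765869140625), (44.743125915527344, 228.94894409179688), 79.31886291503906)
jawtop 114 [ 556.  -120.3  627.4] 1226.6
gouge 466 [442.   11.2] [240.5  50.1] 6.4 z [12.2 21.5 29.3]
carv 1238 [625.9  10.1] [135.4 344.6] 69.9 z [28.9 37.  50.2]
mallet 1081 [ 517.7 -245.6] [101.  572.2] 3.0 z [ 36.3 118.1 232.9]
brush 700 [465.2 297.5] [482.9 194.5] 65.2 z [11.2 17.7 23.7]
```

View pics/crop1.png

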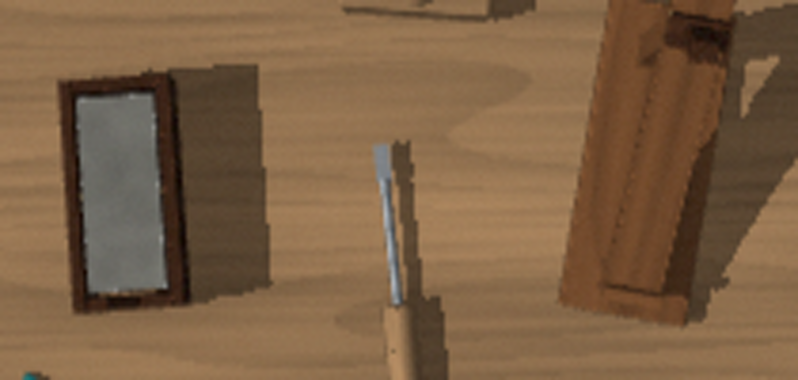

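The crop confirms it: the plain grey stone lies in the dark case with the notch at the near wall, about (125,300) in the crop. The stand has its lip at the near end and the jaw at the far end. Next come the frame helper and the first move.

```bash
cat >> h.py <<'E'
def frame(o,yaw,slope=0):
    T=np.eye(4);T[:3,:3]=(R.from_euler('z',yaw)*R.from_euler('y',-slope)).as_matrix();T[:3,3]=o;return T
CASE=frame([525.8,211.5,0],np.radians(3.9)); RAIL=frame([514,-194.5,80],np.radians(-10.2),.45)
FLIP=R.from_euler('y',np.pi)   # tool x=-frame x, y=frame y, z=-frame z
def goal(F,p,tilt=0,slopeonly=None):
    "pose: TCP at p (mm, frame F), tool square to the frame pitched by tilt"
    return F[:3,:3]@np.array(p,float)+F[:3,3], R.from_matrix(F[:3,:3])*R.from_euler('y',-tilt)*FLIP
def rows(*gs):
    s=read_state();p0=s['position'];r0=R.from_quat(s['ee_rot'])
    for p,r in gs:
        d=r0.inv().apply(p-p0)/1000;w=(r0.inv()*r).as_rotvec()
        print(np.round(np.r_[d,w],4).tolist(),'rows>=%.1f'%max(np.linalg.norm(d)/.0625,np.degrees(np.linalg.norm(w))/10.7))
def where(F):
    s=read_state();q=np.linalg.inv(F)@np.r_[s['position'],1]
    print('t',round(s['clock'],2),'in frame',np.round(q[:3],1),'f',np.round(s['contact_force'],1),'w',round(s['gripper_width'],1))
def wrist():
    s=read_state();im,d=get_image('wrist');m=camera_model('wrist');K=np.array(m['K']);X=np.array(m['hand_eye'])
    v,u=np.mgrid[0:480,0:640];a=(u-K[0,2])/K[0,0];b=(v-K[1,2])/K[1,1];th=np.hypot(a,b)+1e-9
    k=np.tan(np.minimum(th,1.5))/th;c=np.stack([a*k*d,b*k*d,d],-1)
    t=c@X[:3,:3].T+X[:3,3]
    P=R.from_quat(s['ee_rot']).apply(t.reshape(-1,3)).reshape(480,640,3)+s['position']
    P[(d<=0)|(th>1.4)]=np.nan
    return im,P
E
python3 - <<'E'
from h import *
z=np.load('top0.npz');P=z['P'];V,U=np.mgrid[0:480,0:640]
q=P[(U>372)&(U<430)&(V>180)&(V<285)&(P[...,2]>18)&(P[...,2]<260)]
l=(q-RAIL[:3,3])@RAIL[:3,:3]
r=l[abs(l[:,2])<4]
print('z',np.median(r[:,2]))
for x in range(-70,171,20):
    s=r[abs(r[:,0]-x)<10]
    if len(s)>5:print(x,len(s),np.round(np.percentile(s[:,1],[2,98]),1),round(np.median(s[:,2]),1))
e=l[(l[:,2]>4)&(l[:,2]<12)&(l[:,0]<-50)];print('lip',np.round(np.percentile(e,[5,50,95],axis=0),1))
e=l[(l[:,2]>20)];print('post',len(e),np.round(np.percentile(e,[2,50,98],axis=0),1))
rows(goal(CASE,[-20,0,230]))
print(camera_model('wrist'))
E
```

```text
z -0.18670662513610475
-70 71 [-19.3  22. ] -0.4
-50 82 [-21.3  22.2] -0.8
-30 91 [-20.   21.8] 0.6
-10 91 [-21.5  21.3] -0.3
10 97 [-20.2  21.4] 0.1
30 89 [-20.7  21.3] -0.2
50 95 [-20.6  20.7] -0.3
70 93 [-20.9  21. ] -0.5
90 97 [-21.7  20.5] -0.4
110 79 [-22.6  20.5] -0.3
150 79 [-22.9  20.3] 0.1
170 49 [-23.   19.3] -0.3
lip [[-83.8 -19.3   4.2]
 [-77.7   1.6   7.4]
 [-56.8  20.5  10.6]]
post 76 [[128.7 -10.1  22.1]
 [139.6   0.6  50.1]
 [143.6   9.2  56.5]]
[-0.547, 0.6513, 0.0016, 0.002, -0.0004, 0.2766] rows>=13.6
{'K': array([[371.64829954,   0.        , 321.49559074],
       [  0.        , 371.64829954, 234.96086053],
       [  0.        ,   0.        ,   1.        ]]), 'hand_eye': array([[ 1.04529997e-03, -9.61542879e-01, -2.74652871e-01,
         6.98999418e+01],
       [ 9.99998342e-01,  1.41472027e-03, -1.14696039e-03,
        -5.12110296e-01],
       [ 1.49140858e-03, -2.74651216e-01,  9.61542763e-01,
        -1.43037791e+02],
       [ 0.00000000e+00,  0.00000000e+00,  0.00000000e+00,
         1.00000000e+00]])}
```

```bash
sed -i 's/radians(-10.2)/radians(-10.7)/; s/514,-194.5,80/514,-194,80/' h.py
python3 -m handwheel '[[-0.547,0.651,0,0,0,0.277,-1],[-0.547,0.651,0,0,0,0.277,-1],[-0.547,0.651,0,0,0,0.277,-1],[-0.547,0.651,0,0,0,0.277,-1],[-0.547,0.651,0,0,0,0.277,-1],[-0.547,0.651,0,0,0,0.277,-1],[-0.547,0.651,0,0,0,0.277,-1],[-0.547,0.651,0,0,0,0.277,-1],[-0.547,0.651,0,0,0,0.277,-1],[-0.547,0.651,0,0,0,0.277,-1]]'
python3 -c "
from h import *
where(CASE);rows(goal(CASE,[-20,0,230]))"
```

```text
clock: 1.35
position: [427.7, -0.6, 231.4]
ee_rot: [-0.034, 0.999, 0.0, 0.0]
contact_force: [1.1, -0.9, -0.4]
gripper_width: 0.1
grasp_force: 0.0
t 1.35 in frame [-112.3 -204.9  231.4] f [ 1.1 -0.9 -0.4] w 0.1
[-0.0923, 0.2049, 0.0015, 0.0001, 0.0003, 0.0003] rows>=3.6
```

```bash
python3 -m handwheel '[[-0.092,0.205,0,0,0,0,-1],[-0.092,0.205,0,0,0,0,-1],[-0.092,0.205,0,0,0,0,-1],[-0.092,0.205,0,0,0,0,-1],[-0.092,0.205,0,0,0,0,-1],[-0.092,0.205,0,0,0,0,-1]]'
python3 - <<'E'
from h import *
where(CASE)
im,P=wrist();cv2.imwrite('pics/w1.png',im);np.savez('w1.npz',im=im,P=P)
l=(P-CASE[:3,3])@CASE[:3,:3]
hsv=cv2.cvtColor(im,cv2.COLOR_BGR2HSV)
near=(abs(l[...,0])<110)&(abs(l[...,1])<60)&(l[...,2]>35)&(l[...,2]<75)
for n,m in(('case',near),('stone',near&(hsv[...,1]<60)&(hsv[...,2]>60))):
    q=l[m];print(n,len(q),np.round(np.percentile(q,[1,50,99],axis=0),1),cv2.minAreaRect(q[:,:2].astype(np.float32)))
rows(goal(CASE,[-64,0,80]),goal(CASE,[-64,0,59]))
E
```

```text
clock: 2.1
position: [505.0, 207.6, 230.7]
ee_rot: [-0.034, 0.999, -0.0, -0.001]
contact_force: [-0.6, 0.3, 0.4]
gripper_width: 0.1
grasp_force: 0.0
t 2.1 in frame [-21.   -2.5 230.7] f [-0.6  0.3  0.4] w 0.1
case 14841 [[-88.  -43.1  36.2]
 [-20.1  -0.3  56.4]
 [ 75.6  41.3  58.1]] ((0.12354278564453125, -0.8034858703613281), (178.77734375, 86.75418090820312), 0.07138180732727051)
stone 9168 [[-73.5 -30.1  54.8]
 [-16.9  -0.5  56.5]
 [ 52.1  28.8  58.1]] ((-7.92041015625, -0.2798748016357422), (133.65391540527344, 62.418357849121094), 0.6542801260948181)
[0.0429, 0.0029, 0.1511, -0.0005, -0.0009, -0.0009] rows>=2.5
[0.0429, 0.0029, 0.1721, -0.0005, -0.0009, -0.0009] rows>=2.8
```

View pics/w1.png

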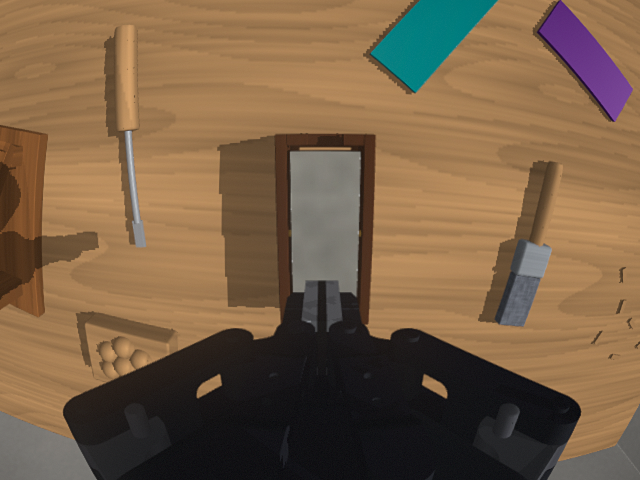

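The wrist view agrees with the frame to 1 mm, with the notch at the near wall (325,142) and the stone at (325,220). Now I'll press the notched end.

```bash
python3 -m handwheel '[[0.043,0.003,0.15,0,0,0,-1],[0.043,0.003,0.15,0,0,0,-1],[0.043,0.003,0.15,0,0,0,-1],[0.043,0.003,0.165,0,0,0,-1],[0.043,0.003,0.172,0,0,0,-1],[0.043,0.003,0.178,0,0,0,-1],[0.043,0.003,0.184,0,0,0,-1],[0.043,0.003,0.190,0,0,0,-1]]'
python3 -c "
from h import *
where(CASE)"
```

```text
clock: 3.15
position: [463.2, 208.6, 41.7]
ee_rot: [-0.034, 0.999, 0.001, 0.001]
contact_force: [0.7, -0.2, 1.7]
gripper_width: 0.1
grasp_force: 1.2
t 3.15 in frame [-62.7   1.3  41.7] f [ 0.7 -0.2  1.7] w 0.1
```

```bash
python3 -m handwheel '[[0.001,0.001,0.005,0,0,0,-1],[0.001,0.001,0.008,0,0,0,-1],[0.001,0.001,0.01,0,0,0,-1],[0.001,0.001,0.01,0,0,0,-1]]'
python3 -m handwheel '[[0,0,0.001,0,0,0,-1],[0,0,0.002,0,0,0,-1],[0,0,0.002,0,0,0,-1]]'
```

```text
clock: 3.65
position: [461.1, 209.0, 31.0]
ee_rot: [-0.034, 0.999, -0.0, -0.0]
contact_force: [0.1, -0.0, -0.2]
gripper_width: 0.2
grasp_force: 0.0
clock: 4.03
position: [461.4, 209.0, 29.3]
ee_rot: [-0.034, 0.999, -0.0, -0.0]
contact_force: [0.6, -1.0, 1.6]
gripper_width: -0.0
grasp_force: 0.6
```

```bash
python3 -m handwheel '[[0,0,0.001,0,0,0,-1],[0,0,0.002,0,0,0,-1],[0,0,0.002,0,0,0,-1]]'
python3 -c "
from h import *
where(CASE)
rows(goal(CASE,[-64,0,130]))"
```

```text
clock: 4.4
position: [461.5, 209.2, 27.4]
ee_rot: [-0.034, 0.999, 0.0, 0.0]
contact_force: [0.2, 0.4, 3.5]
gripper_width: -0.0
grasp_force: 1.2
t 4.4 in frame [-64.3   2.1  27.4] f [0.2 0.4 3.5] w -0.0
[-0.0003, -0.0021, -0.1026, 0.0001, 0.0002, -0.0001] rows>=1.6
```

```bash
python3 -m handwheel '[[0,0,0.0015,0,0,0,-1],[0,0,0.003,0,0,0,-1],[0,0,0.003,0,0,0,-1]]'
python3 -m handwheel '[[0,0,0.0015,0,0,0,-1],[0,0,0.003,0,0,0,-1],[0,0,0.003,0,0,0,-1]]'
```

```text
clock: 4.78
position: [461.8, 209.3, 26.7]
ee_rot: [-0.034, 0.999, 0.0, 0.001]
contact_force: [-4.8, -2.4, 21.6]
gripper_width: 0.0
grasp_force: 9.8
clock: 5.15
position: [462.0, 209.3, 26.0]
ee_rot: [-0.035, 0.999, 0.0, 0.001]
contact_force: [-11.4, -3.5, 36.5]
gripper_width: 0.3
grasp_force: 18.8
```

```bash
cat >> h.py <<'E'
BED=CASE@frame([0,0,47],0,.48)
E
python3 - <<'E'
from h import *
rows(goal(CASE,[-64,0,150]),goal(BED,[63,0,90]))
E
```

```text
[-0.0, -0.0022, -0.124, 0.0, 0.0022, 0.002] rows>=2.0
[-0.0784, -0.0023, -0.1297, 0.0005, -0.4778, 0.0019] rows>=2.6
```

```bash
python3 -m handwheel '[[0,-0.002,-0.124,0,0,0.002,-1],[0,-0.002,-0.124,0,0,0.002,-1],[0,-0.002,-0.124,0,0,0.002,-1],[-0.078,-0.002,-0.130,0,-0.478,0.002,1],[-0.078,-0.002,-0.130,0,-0.478,0.002,1],[-0.078,-0.002,-0.130,0,-0.478,0.002,1],[-0.078,-0.002,-0.130,0,-0.478,0.002,1],[-0.078,-0.002,-0.130,0,-0.478,0.002,1]]'
python3 - <<'E'
from h import *
where(BED)
im,P=wrist();cv2.imwrite('pics/w2.png',im)
l=(P-BED[:3,3])@BED[:3,:3]
hsv=cv2.cvtColor(im,cv2.COLOR_BGR2HSV)
m=(abs(l[...,0])<110)&(abs(l[...,1])<38)&(abs(l[...,2]-9)<9)&(hsv[...,1]<60)&(hsv[...,2]>60)
q=l[m];print(len(q),np.round(np.percentile(q,[1,50,99],axis=0),1),cv2.minAreaRect(q[:,:2].astype(np.float32)))
for x in(-60,-30,0,20,40):
    s=q[abs(q[:,0]-x)<8];print(x,len(s),np.round(np.median(s,axis=0),1),np.round(np.percentile(s[:,1],[1,99]),1))
s=read_state();rows(goal(BED,[63,0,20]),goal(BED,[63,0,-9]))
E
```

```text
clock: 6.15
position: [539.5, 209.1, 156.7]
ee_rot: [-0.034, 0.973, 0.006, 0.227]
contact_force: [1.1, -1.0, 0.0]
gripper_width: 85.3
grasp_force: 0.0
t 6.15 in frame [62.6 -3.3 91.1] f [ 1.1 -1.   0. ] w 85.3
22834 [[-73.5 -29.9   7.7]
 [ -1.9  -0.7   9.3]
 [ 72.3  28.5  10.9]] ((-0.5156478881835938, -0.6597824096679688), (149.9528045654297, 60.37763977050781), 0.14513491094112396)
-60 2405 [-59.9  -0.7   9.2] [-29.8  28.5]
-30 2536 [-29.9  -0.6   9.2] [-30.1  28.5]
0 2577 [-0.  -1.   9.3] [-30.1  28.6]
20 2514 [20.  -1.   9.3] [-29.8  28.5]
40 2407 [40.  -0.8  9.3] [-29.9  28.5]
[-0.0003, 0.0029, 0.0714, -0.0016, -0.0212, -0.0015] rows>=1.1
[-0.001, 0.0029, 0.1004, -0.0016, -0.0212, -0.0015] rows>=1.6
```

View pics/w2.png

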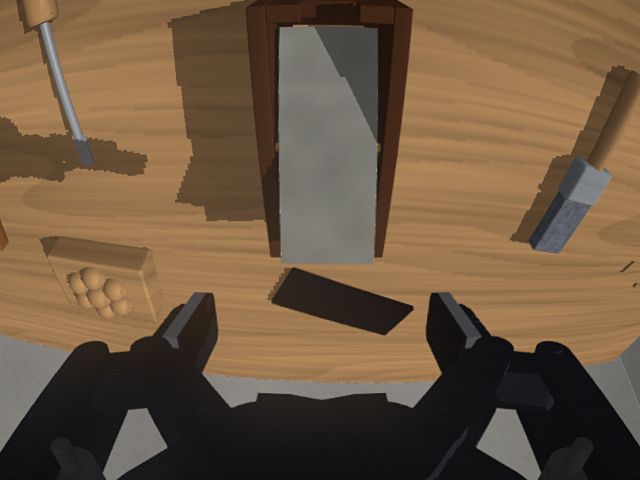

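Stone is tipped with its raised end at (328,262), and its position matches the expected bed frame within 1 mm. Now gripping it.

```bash
python3 -m handwheel '[[-0.001,0.002,0.07,-0.001,-0.02,0,1],[-0.001,0.002,0.07,-0.001,-0.02,0,1],[-0.001,0.002,0.09,-0.001,-0.02,0,1],[-0.001,0.002,0.105,-0.001,-0.02,0,1],[-0.001,0.002,0.105,-0.001,-0.02,0,1]]'
python3 -c "
from h import *
where(BED);rows(goal(BED,[64,-.7,-14]))"
```

```text
clock: 6.82
position: [604.0, 218.0, 100.2]
ee_rot: [-0.037, 0.978, 0.008, 0.204]
contact_force: [-1.0, 1.1, -0.4]
gripper_width: 85.0
grasp_force: 0.0
t 6.83 in frame [94.2  1.2 11. ] f [-1.   1.1 -0.4] w 85.0
[0.0284, -0.0018, 0.027, 0.0032, -0.0685, 0.0071] rows>=0.6
```

```bash
python3 -m handwheel '[[0,0,0,0,0,0,1],[0,0,0,0,0,0,1]]'; python3 -c "
from h import *
where(BED);rows(goal(BED,[64,-.7,-14]));print(read_state()['joints'])"
```

```text
clock: 7.08
position: [603.5, 218.2, 101.7]
ee_rot: [-0.037, 0.978, 0.008, 0.205]
contact_force: [-0.3, -0.2, 0.7]
gripper_width: 85.2
grasp_force: 0.0
t 7.08 in frame [94.4  1.4 12.5] f [-0.3 -0.2  0.7] w 85.2
[0.0286, -0.002, 0.0284, 0.0042, -0.0668, 0.0075] rows>=0.6
[ 0.54500151  0.37210949 -0.73177394  1.099932   -0.20428988 -3.0962706 ]
```

Joint 6 ran to its limit because this tilt is near the wrist singularity. A smaller tool tilt of 0.2 will do, since only the side faces need gripping. I'll back up and re-approach.

Run:
```python
from h import *
rows(goal(CASE,[70,-.5,150],.35),goal(CASE,[32,-.7,145],.2))
```

```text
[-0.0121, -0.0018, -0.0475, 0.0038, 0.0632, 0.0077] rows>=0.8
[0.0247, -0.0016, -0.0582, 0.0032, 0.2132, 0.008] rows>=1.1
```

```bash
python3 -m handwheel '[[-0.012,-0.002,-0.047,0.004,0.063,0.008,1],[-0.012,-0.002,-0.047,0.004,0.063,0.008,1],[0.025,-0.002,-0.058,0.003,0.213,0.008,1],[0.025,-0.002,-0.058,0.003,0.213,0.008,1],[0.025,-0.002,-0.058,0.003,0.213,0.008,1],[0.025,-0.002,-0.058,0.003,0.213,0.008,1]]'
python3 -c "
from h import *
where(CASE);rows(goal(CASE,[48,-.7,63],.2));print(read_state()['joints'])"
```

```text
clock: 7.82
position: [557.7, 212.0, 144.0]
ee_rot: [-0.034, 0.994, 0.003, 0.1]
contact_force: [-0.8, -1.0, -1.6]
gripper_width: 85.6
grasp_force: 0.0
t 7.83 in frame [ 31.8  -1.7 144. ] f [-0.8 -1.  -1.6] w 85.6
[0.0002, 0.0011, 0.0826, -0.0011, -0.0002, 0.0] rows>=1.3
[ 0.69060764  0.33008734 -0.39950228  0.18497912 -0.6872058  -2.32753479]
```

```bash
python3 -m handwheel '[[0,0.001,0.05,0,0,0,1],[0,0.001,0.07,0,0,0,1],[0,0.001,0.083,0,0,0,1],[0,0.001,0.083,0,0,0,1]]'
python3 -c "
from h import *
where(CASE);where(BED);print(read_state()['joints'])"
```

```text
clock: 8.32
position: [573.9, 213.9, 61.9]
ee_rot: [-0.034, 0.995, 0.003, 0.099]
contact_force: [-0.1, -0.2, -0.1]
gripper_width: 85.4
grasp_force: 0.0
t 8.32 in frame [48.1 -0.8 61.9] f [-0.1 -0.2 -0.1] w 85.4
t 8.32 in frame [49.6 -0.8 -9.1] f [-0.1 -0.2 -0.1] w 85.4
[ 0.67027538  0.4582681  -0.46453153  0.23884617 -0.49707632 -2.37488457]
```

```bash
python3 -m handwheel '[[0,0,0,0,0,0,-1],[0,0,0,0,0,0,-1],[0,0,0,0,0,0,-1],[0,0,0,0,0,0,-1],[0,0,0,0,0,0,-1],[0,0,0,0,0,0,-1]]'
python3 -c "
from h import *
where(CASE);s=read_state();print(s['grasp_force'])
c=np.array([CASE[0,3],CASE[1,3]])
p,r=goal(CASE,[48,-.7,62],.2)
rows((p+[-8,0,12],r),(p+[-10,0,110],r))"
```

```text
clock: 9.07
position: [575.0, 215.1, 63.9]
ee_rot: [-0.034, 0.994, 0.004, 0.101]
contact_force: [-0.2, -2.0, 5.9]
gripper_width: 58.5
grasp_force: 64.2
t 9.07 in frame [49.3  0.3 63.9] f [-0.2 -2.   5.9] w 58.5
64.22659277915955
[0.0071, -0.0004, -0.0117, 0.0008, 0.0016, 0.0003] rows>=0.2
[-0.0106, -0.0002, -0.1081, 0.0008, 0.0016, 0.0003] rows>=1.7
```

```bash
python3 -c "
from h import *
p=read_state()['position'];r=R.from_quat(read_state()['ee_rot'])
rows((p+[0,0,15],r),(p+[0,0,110],r))"
```

```text
[-0.003, 0.0, -0.0147, 0.0, 0.0, 0.0] rows>=0.2
[-0.022, 0.0001, -0.1078, 0.0, 0.0, 0.0] rows>=1.8
```

```bash
python3 -m handwheel '[[-0.001,0,-0.005,0,0,0,-1],[-0.003,0,-0.015,0,0,0,-1],[-0.006,0,-0.03,0,0,0,-1],[-0.011,0,-0.055,0,0,0,-1],[-0.017,0,-0.082,0,0,0,-1],[-0.022,0,-0.108,0,0,0,-1],[-0.022,0,-0.108,0,0,0,-1],[-0.022,0,-0.108,0,0,0,-1]]'
python3 - <<'E'
from h import *
where(CASE)
im,P=wrist();cv2.imwrite('pics/w3.png',im)
s=read_state();t=R.from_quat(s['ee_rot']).inv().apply((P-s['position']).reshape(-1,3)).reshape(P.shape)
hsv=cv2.cvtColor(im,cv2.COLOR_BGR2HSV)
m=(hsv[...,1]<60)&(hsv[...,2]>60)&(abs(t[...,1])<36)&(t[...,2]>-70)&(t[...,2]<40)&(t[...,0]>16)&(t[...,0]<170)
n,lab,st,_=cv2.connectedComponentsWithStats(m.astype(np.uint8));k=1+st[1:,4].argmax();q=t[lab==k]
c=q.mean(0);U=np.linalg.svd(q-c,full_matrices=False)[2];nrm=U[2]*-np.sign(U[2][2])
print(len(q),'centroid tool',np.round(c,1),'normal',np.round(nrm,3),'tilt',np.arctan2(nrm[0],-nrm[2]))
print(np.round(np.percentile(q,[.5,50,99.5],axis=0),1))
bz=CASE[:3,:3].T@R.from_quat(s['ee_rot']).apply(nrm);print('stone normal in case',np.round(bz,3))
E
```

```text
clock: 10.07
position: [573.4, 214.2, 171.9]
ee_rot: [-0.034, 0.995, 0.003, 0.098]
contact_force: [-0.3, -0.2, -1.5]
gripper_width: 57.7
grasp_force: 64.4
t 10.07 in frame [ 47.7  -0.5 171.9] f [-0.3 -0.2 -1.5] w 57.7
39640 centroid tool [66.2 -0.6  2.3] normal [ 0.283  0.001 -0.959] tilt 0.2869675366798489
[[ 16.5 -30.1 -12.8]
 [ 63.9  -0.7   1.6]
 [125.2  28.8  20. ]]
stone normal in case [-0.465  0.003  0.885]
```

View pics/w3.png

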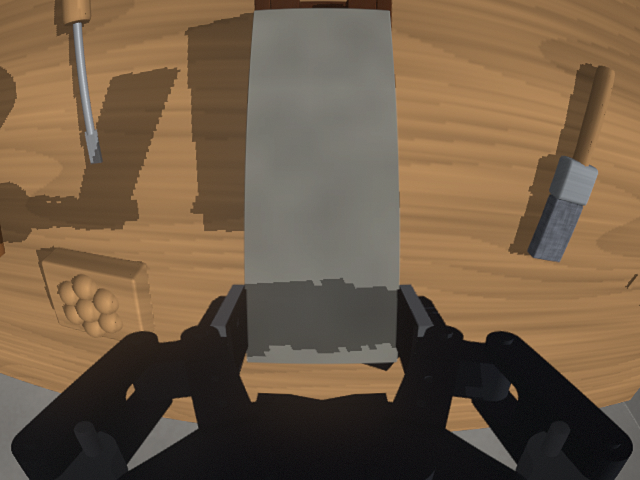

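The stone is held square in the pads with its lower end at (322,12), and its tilt and offset in the tool are measured. Next I carry it above the rail.

```bash
cat >> h.py <<'E'
SIT=np.eye(4);SIT[:3,:3]=np.array([[-.959,0,.283],[0,1,0],[-.283,0,-.959]]);SIT[:3,3]=[52.4,-.65,4.5]
def stone_goal(p):
    S=RAIL.copy();S[:3,3]=RAIL[:3,:3]@np.array(p,float)+RAIL[:3,3]
    T=S@np.linalg.inv(SIT);return T[:3,3],R.from_matrix(T[:3,:3])
def stone_at():
    s=read_state();T=np.eye(4);T[:3,:3]=R.from_quat(s['ee_rot']).as_matrix();T[:3,3]=s['position']
    Q=np.linalg.inv(RAIL)@T@SIT;print('stone in rail',np.round(Q[:3,3],1),'rot',np.round(R.from_matrix(Q[:3,:3]).as_rotvec(),3))
E
python3 -c "
from h import *
stone_at();g=stone_goal([6,0,80]);print(g[0]);rows(g)"
```

```text
stone in rail [-26.2 398.7  98. ] rot [ 0.113 -0.034  0.228]
[ 535.33125457 -197.36908073  167.59315128]
[0.0653, -0.408, -0.0085, 0.0441, 0.0337, 0.2504] rows>=6.6
```

```bash
python3 -m handwheel '[[0.01,-0.05,-0.01,0.006,0.004,0.03,-1],[0.02,-0.1,-0.012,0.011,0.008,0.06,-1],[0.03,-0.155,-0.012,0.017,0.013,0.096,-1],[0.04,-0.21,-0.012,0.022,0.017,0.128,-1],[0.05,-0.265,-0.012,0.028,0.022,0.16,-1],[0.058,-0.32,-0.012,0.034,0.026,0.196,-1],[0.062,-0.37,-0.01,0.04,0.03,0.226,-1],[0.065,-0.40,-0.009,0.043,0.033,0.245,-1],[0.065,-0.408,-0.009,0.044,0.034,0.25,-1],[0.065,-0.408,-0.009,0.044,0.034,0.25,-1]]'
python3 - <<'E'
from h import *
stone_at();print(read_state()['joints'])
im,P=wrist();cv2.imwrite('pics/w4.png',im)
l=(P-RAIL[:3,3])@RAIL[:3,:3];q=l.reshape(-1,3);q=q[~np.isnan(q[:,0])]
r=q[(abs(q[:,2])<4)&(abs(q[:,1])<30)]
for x in(-70,-60,-40):
    s=r[abs(r[:,0]-x)<6]
    if len(s)>9:print(x,len(s),np.round(np.percentile(s[:,1],[1,99]),1),np.round(np.median(s[:,2]),2))
e=q[(q[:,2]>5)&(q[:,2]<12)&(q[:,0]<-60)&(q[:,0]>-95)&(abs(q[:,1])<30)];print('lip',len(e),np.round(np.percentile(e,[1,50,99],axis=0),1))
rows(stone_goal([6,0,20]),stone_goal([6,0,3]),stone_goal([6,0,0]))
E
```

```text
clock: 11.38
position: [536.2, -196.9, 168.0]
ee_rot: [0.093, 0.992, -0.007, 0.081]
contact_force: [0.5, 1.1, -1.7]
gripper_width: 58.2
grasp_force: 64.6
stone in rail [ 6.9  0.7 80. ] rot [ 0.002 -0.    -0.001]
[-0.05808573  0.27524147 -0.34731195  0.02695093 -0.7862764  -1.71690665]Traceback (most recent call last):
  File "<stdin>", line 9, in <module>
    return _quantile_unchecked(
        a, q, axis, out, overwrite_input, method, keepdims, weights)
    return _ureduce(a,
                    func=_quantile_ureduce_func,
    ...<5 lines>...
                    overwrite_input=overwrite_input,
                    method=method)
    r = func(a, **kwargs)
    result = _quantile(arr,
                       quantiles=q,
    ...<2 lines>...
                       out=out,
                       weights=wgt)
    slices_having_nans = np.isnan(arr[-1, ...])
                                  ~~~^^^^^^^^^
IndexError: index -1 is out of bounds for axis 0 with size 0
```

View pics/w4.png

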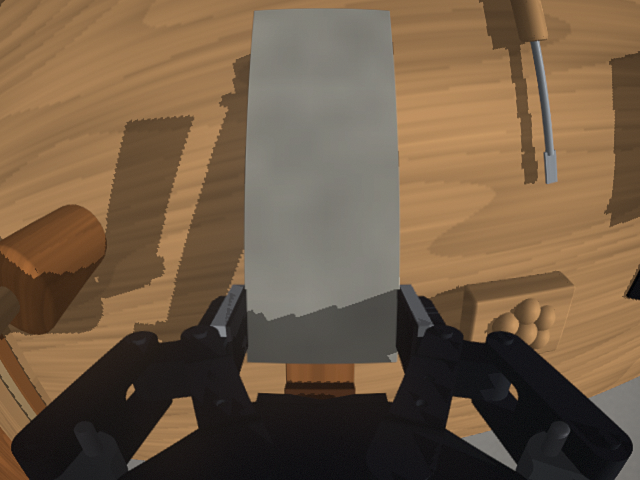

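The stone still sits square in the grip over the rail. The jaw and rail just show at (320,378), centred on the stone. Now lowering it.

```bash
python3 -c "
from h import *
rows(stone_goal([7,-.2,20]),stone_goal([7,-.2,4]),stone_goal([7,-.2,0]))"
```

```text
[-0.017, -0.0016, 0.0579, 0.002, 0.0007, 0.0008] rows>=1.0
[-0.0215, -0.0016, 0.0732, 0.002, 0.0007, 0.0008] rows>=1.2
[-0.0226, -0.0016, 0.077, 0.002, 0.0007, 0.0008] rows>=1.3
```

```bash
python3 -m handwheel '[[-0.009,-0.001,0.03,0.001,0,0,-1],[-0.017,-0.0016,0.058,0.001,0,0,-1],[-0.02,-0.0016,0.067,0.001,0,0,-1],[-0.021,-0.0016,0.072,0.001,0,0,-1],[-0.0215,-0.0016,0.0735,0.001,0,0,-1],[-0.0215,-0.0016,0.0735,0.001,0,0,-1]]'
python3 -c "
from h import *
stone_at();where(RAIL);rows(stone_goal([7,-.2,2]),stone_goal([7,-.2,0]),stone_goal([7,-.2,-1]))"
```

```text
clock: 12.18
position: [569.4, -204.3, 100.9]
ee_rot: [0.092, 0.992, -0.007, 0.083]
contact_force: [-0.0, 0.3, -1.7]
gripper_width: 58.3
grasp_force: 64.6
stone in rail [ 8.3 -0.6  4.7] rot [ 0.001 -0.003  0.   ]
t 12.18 in frame [59.8  0.1 -5.7] f [-0.   0.3 -1.7] w 58.3
[0.0004, 0.0003, 0.0031, 0.0011, 0.0034, 0.0008] rows>=0.1
[-0.0001, 0.0003, 0.005, 0.0011, 0.0034, 0.0008] rows>=0.1
[-0.0004, 0.0003, 0.006, 0.0011, 0.0034, 0.0008] rows>=0.1
```

```bash
python3 -m handwheel '[[0,0,0.0015,0,0.002,0,-1],[0,0,0.003,0,0.003,0,-1],[0,0,0.004,0,0.003,0,-1],[0,0,0.004,0,0.003,0,-1]]'
python3 -m handwheel '[[0,0,0.001,0,0,0,-1],[0,0,0.001,0,0,0,-1]]'; python3 -c "
from h import *
stone_at()"
```

```text
clock: 12.68
position: [569.7, -204.6, 96.0]
ee_rot: [0.093, 0.992, -0.007, 0.081]
contact_force: [0.5, 0.3, -0.9]
gripper_width: 58.1
grasp_force: 64.6
clock: 12.92
position: [569.9, -204.6, 95.8]
ee_rot: [0.093, 0.992, -0.007, 0.081]
contact_force: [-2.5, 1.5, 4.2]
gripper_width: 58.0
grasp_force: 65.3
stone in rail [ 6.6 -0.7  0. ] rot [0.001 0.001 0.   ]
```

```bash
python3 -m handwheel '[[0,0,0,0,0,0,0.6],[0,0,0,0,0,0,0.8],[0,0,0,0,0,0,1],[0,0,0,0,0,0,1],[0,0,-0.04,0,0,0,1],[0,0,-0.09,0,0,0,1],[0.02,0,-0.12,0,0,0,1],[0.02,0,-0.12,0,0,0,1],[0.02,0,-0.12,0,0,0,1]]'
python3 - <<'E'
from h import *
where(RAIL)
im,P=wrist();cv2.imwrite('pics/w5.png',im)
l=(P-RAIL[:3,3])@RAIL[:3,:3];hsv=cv2.cvtColor(im,cv2.COLOR_BGR2HSV)
near=(l[...,0]>-100)&(l[...,0]<180)&(abs(l[...,1])<36)
m=near&(hsv[...,1]<60)&(hsv[...,2]>60)&(abs(l[...,2]-6)<6)
q=l[m];print('stone',len(q),np.round(np.percentile(q,[.5,50,99.5],axis=0),1),cv2.minAreaRect(q[:,:2].astype(np.float32)))
e=l[near&(hsv[...,1]>60)&(abs(l[...,2])<4)];
for x in(100,110,120):
    s=e[abs(e[:,0]-x)<5]
    if len(s)>9:print('rail',x,len(s),np.round(np.percentile(s[:,1],[1,50,99]),1),np.round(np.median(s[:,2]),1))
e=l[near&(l[...,2]>20)&(l[...,2]<60)&(l[...,0]>90)&(hsv[...,1]>60)];print('post',len(e),np.round(np.percentile(e,[1,50,99],axis=0),1) if len(e) else '')
E
```

```text
clock: 14.05
position: [531.3, -197.3, 209.6]
ee_rot: [0.093, 0.992, -0.007, 0.08]
contact_force: [-0.0, 1.3, -0.7]
gripper_width: 85.3
grasp_force: 0.0
t 14.05 in frame [ 7.220e+01 -1.000e-01  1.091e+02] f [-0.   1.3 -0.7] w 85.3
stone 16877 [[-67.4 -30.2   3.9]
 [ 10.5  -1.    5.6]
 [ 80.8  28.6   7.4]] ((6.4649810791015625, -0.6742439270019531), (150.04165649414062, 59.833396911621094), 0.30315491557121277)
rail 100 825 [-22.   -0.3  20.8] -0.3
rail 110 778 [-22.1  -1.   20.9] -0.3
rail 120 794 [-21.5  -0.2  20.3] -0.1
post 1240 [[127.8 -10.1  21.3]
 [130.9  -0.3  51.2]
 [143.7   9.5  53.4]]
```

View pics/w5.png

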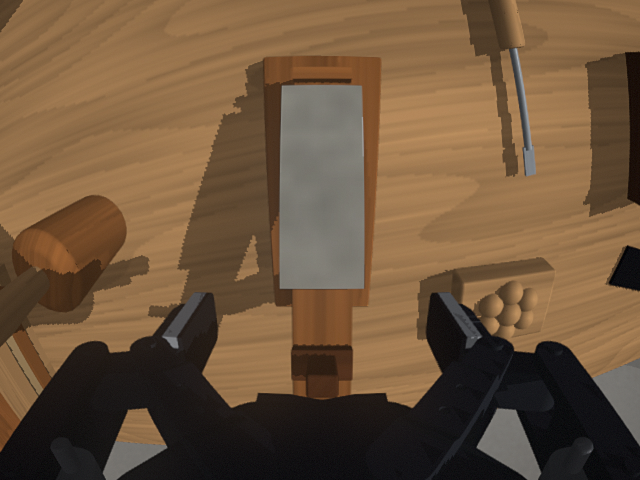

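The stone lies centred at rail x ≈ 6.5 mm, y ≈ -0.7 mm (rail centre line ≈ -0.6), spanning rows 85–288 at column 322. The jaw post is at (322,372), rail x ≈ 136 mm. Now gripping the post.

```bash
python3 -c "
from h import *
rows(goal(RAIL,[136,-.4,95],-.2),goal(RAIL,[136,-.4,21],-.2))"
```

```text
[-0.0652, -0.0003, -0.0053, 0.001, -0.0899, 0.0004] rows>=1.0
[-0.0864, -0.0004, 0.0656, 0.001, -0.0899, 0.0004] rows>=1.7
```

```bash
python3 -m handwheel '[[-0.065,0,-0.005,0.001,-0.09,0,1],[-0.065,0,-0.005,0.001,-0.09,0,1],[-0.065,0,-0.005,0.001,-0.09,0,1],[-0.076,0,0.03,0.001,-0.09,0,1],[-0.086,0,0.055,0.001,-0.09,0,1],[-0.0865,0,0.0655,0.001,-0.09,0,1],[-0.0865,0,0.0655,0.001,-0.09,0,1]]'
python3 -c "
from h import *
where(RAIL)"
```

```text
clock: 14.98
position: [624.8, -215.0, 158.5]
ee_rot: [0.092, 0.988, -0.012, 0.124]
contact_force: [0.5, 0.4, 1.0]
gripper_width: 85.5
grasp_force: 0.0
t 14.97 in frame [ 1.357e+02 -1.000e-01  2.170e+01] f [0.5 0.4 1. ] w 85.5
```

```bash
python3 -m handwheel '[[0,0,0,0,0,0,-1],[0,0,0,0,0,0,-1],[0,0,0,0,0,0,-1],[0,0,0,0,0,0,-1],[0,0,0,0,0,0,-1],[0,0,0,0,0,0,-1]]'
python3 -c "
from h import *
where(RAIL);s=read_state();d=RAIL[:3,:3]@[-47,0,0];r=R.from_quat(s['ee_rot'])
rows((s['position']+d,r))"
```

```text
clock: 15.72
position: [625.8, -215.1, 160.4]
ee_rot: [0.092, 0.988, -0.012, 0.125]
contact_force: [-3.8, 1.5, 5.0]
gripper_width: 18.9
grasp_force: 59.2
t 15.72 in frame [1.375e+02 1.000e-01 2.290e+01] f [-3.8  1.5  5. ] w 18.9
[0.0461, 0.0, 0.0092, 0.0, 0.0, 0.0] rows>=0.8
```

```bash
python3 -m handwheel '[[0.01,0,0.002,0,0,0,-1],[0.02,0,0.004,0,0,0,-1],[0.029,0,0.006,0,0,0,-1],[0.036,0,0.007,0,0,0,-1],[0.041,0,0.008,0,0,0,-1],[0.044,0,0.0088,0,0,0,-1],[0.046,0,0.0092,0,0,0,-1],[0.046,0,0.0092,0,0,0,-1]]'
python3 -c "
from h import *
where(RAIL);print(RAIL[:3,:3].T@read_state()['contact_force'])"
```

```text
clock: 16.73
position: [584.9, -207.3, 140.3]
ee_rot: [0.092, 0.988, -0.012, 0.126]
contact_force: [-0.8, 1.4, 6.8]
gripper_width: 19.0
grasp_force: 59.5
t 16.73 in frame [91.2  0.1 22.9] f [-0.8  1.4  6.8] w 19.0
[1.97296642 1.25410299 6.56754832]
```

```bash
python3 -m handwheel '[[0.001,0,0.0002,0,0,0,-1],[0.002,0,0.0004,0,0,0,-1],[0.002,0,0.0004,0,0,0,-1]]'
python3 -c "
from h import *
where(RAIL);print(RAIL[:3,:3].T@read_state()['contact_force'])"
python3 -m handwheel '[[0.001,0,0.0002,0,0,0,-1],[0.002,0,0.0004,0,0,0,-1],[0.002,0,0.0004,0,0,0,-1]]'
python3 -c "
from h import *
where(RAIL);print(RAIL[:3,:3].T@read_state()['contact_force'])"
```

```text
clock: 17.1
position: [583.8, -207.1, 139.7]
ee_rot: [0.092, 0.988, -0.012, 0.127]
contact_force: [-0.2, 1.2, 6.5]
gripper_width: 19.1
grasp_force: 59.5
t 17.1 in frame [89.9  0.1 22.9] f [-0.2  1.2  6.5] w 19.1
[2.44150674 1.08818378 6.06610547]
clock: 17.48
position: [583.7, -207.1, 139.7]
ee_rot: [0.092, 0.987, -0.012, 0.129]
contact_force: [3.3, -0.2, 5.8]
gripper_width: 18.6
grasp_force: 59.3
t 17.48 in frame [89.9  0.1 22.9] f [ 3.3 -0.2  5.8] w 18.6
[5.43312909 0.4484044  3.82200122]
```

Force is starting to rise and it has stopped moving, so I push a little more.

```bash
python3 -m handwheel '[[0.001,0,0.0002,0,0,0,-1],[0.002,0,0.0004,0,0,0,-1],[0.003,0,0.0006,0,0,0,-1],[0.003,0,0.0006,0,0,0,-1]]'
python3 -c "
from h import *
where(RAIL);print(RAIL[:3,:3].T@read_state()['contact_force'])"
```

```text
clock: 17.98
position: [583.7, -207.0, 139.7]
ee_rot: [0.091, 0.987, -0.012, 0.132]
contact_force: [8.1, -2.0, 5.2]
gripper_width: 18.9
grasp_force: 59.0
t 17.98 in frame [89.8  0.1 23. ] f [ 8.1 -2.   5.2] w 18.9
[ 9.80773325 -0.47814758  1.07678015]
```

```bash
python3 -m handwheel '[[0,0,0,0,0,0,0],[0,0,0,0,0,0,1],[0,0,0,0,0,0,1],[0,0,0,0,0,0,1],[0,0,-0.04,0,0,0,1],[0,0,-0.1,0,0,0,1],[0,0,-0.13,0,0,0,1],[0,0,-0.13,0,0,0,1],[0,0,-0.13,0,0,0,1]]'
python3 - <<'E'
from h import *
where(RAIL)
im,P=wrist();cv2.imwrite('pics/w6.png',im)
l=(P-RAIL[:3,3])@RAIL[:3,:3];hsv=cv2.cvtColor(im,cv2.COLOR_BGR2HSV)
near=(l[...,0]>-100)&(l[...,0]<180)&(abs(l[...,1])<36)
m=near&(hsv[...,1]<60)&(hsv[...,2]>60)&(abs(l[...,2]-6)<6)
q=l[m];print('stone',len(q),np.round(np.percentile(q,[.5,50,99.5],axis=0),1),cv2.minAreaRect(q[:,:2].astype(np.float32)))
e=l[near&(l[...,2]>20)&(l[...,2]<60)&(l[...,0]>60)&(hsv[...,1]>60)];print('post',len(e),np.round(np.percentile(e,[1,50,99],axis=0),1))
p=read_state()['position'];
rows((p+[0,0,60],R.from_quat(read_state()['ee_rot'])),goal(CASE,[66,0,200]),goal(CASE,[66,0,100]))
E
```

```text
clock: 19.1
position: [545.4, -199.9, 260.9]
ee_rot: [0.092, 0.988, -0.011, 0.124]
contact_force: [-0.3, 0.6, -0.7]
gripper_width: 85.8
grasp_force: 0.0
t 19.1 in frame [107.5   0.  149. ] f [-0.3  0.6 -0.7] w 85.8
stone 12782 [[-71.8 -30.2   3.7]
 [  7.   -1.1   5.6]
 [ 76.9  28.6   7.4]] ((2.0541610717773438, -0.6272869110107422), (149.9680633544922, 59.95672607421875), 0.29595038294792175)
post 745 [[ 80.8 -10.5  22.9]
 [ 88.4  -0.3  51.7]
 [ 96.7   9.2  53.2]]
[-0.0148, -0.0, -0.0581, 0.0, 0.0, 0.0] rows>=1.0
[0.0455, 0.4173, 0.0507, -0.0317, 0.2477, -0.2532] rows>=6.8
[0.0702, 0.4173, 0.1476, -0.0317, 0.2477, -0.2532] rows>=7.2
```

View pics/w6.png

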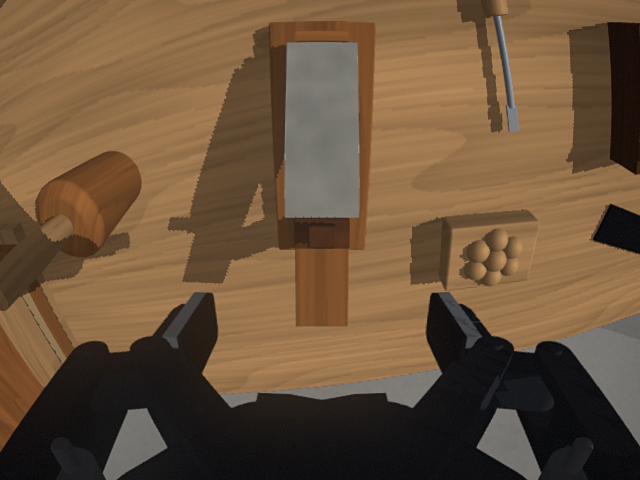

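Post (322,235) now butts the stone's upper end at (322,218), and the stone's lower end meets the lip strip at (322,40). I'll check the lip gap numerically.

Run:
```python
from h import *
im,P=wrist()
l=(P-RAIL[:3,3])@RAIL[:3,:3]
for u in(310,322,334):
    print(u,[(v,round(float(l[v,u,0]),1),round(float(l[v,u,2]),1),int(im[v,u,0]),int(im[v,u,2])) for v in range(28,48)])
```

```text
310 [(28, -100.1, -20.5, 38, 108), (29, -99.2, -20.8, 37, 107), (30, -98.6, -21.7, 38, 109), (31, -82.6, 7.4, 42, 125), (32, -81.5, 7.6, 46, 135), (33, -80.4, 7.8, 45, 133), (34, -79.8, 7.0, 47, 133), (35, -78.8, 7.0, 46, 130), (36, -77.5, 7.7, 44, 125), (37, -76.7, 7.3, 45, 125), (38, -75.7, 7.3, 43, 124), (39, -74.6, 7.6, 43, 125), (40, -72.5, 9.9, 39, 119), (41, -73.2, 6.5, 33, 82), (42, -73.3, 4.3, 82, 97), (43, -72.0, 4.9, 116, 126), (44, -70.4, 6.2, 115, 127), (45, -69.9, 5.2, 113, 123), (46, -69.6, 3.6, 112, 123), (47, -67.2, 6.9, 114, 124)]
322 [(28, -100.0, -20.3, 35, 103), (29, -99.5, -21.5, 35, 101), (30, -98.2, -21.1, 34, 103), (31, -82.2, 8.1, 43, 125), (32, -81.3, 7.9, 46, 137), (33, -80.7, 7.2, 48, 137), (34, -79.7, 7.1, 44, 132), (35, -78.6, 7.3, 46, 130), (36, -78.0, 6.6, 43, 126), (37, -76.3, 8.2, 42, 123), (38, -75.5, 7.6, 40, 122), (39, -74.0, 8.8, 46, 127), (40, -73.5, 7.7, 40, 119), (41, -73.3, 6.2, 25, 75), (42, -72.9, 4.9, 56, 67), (43, -71.8, 5.1, 115, 123), (44, -70.8, 5.3, 116, 123), (45, -70.2, 4.4, 114, 122), (46, -69.0, 4.9, 113, 122), (47, -68.0, 4.9, 112, 122)]
334 [(28, -100.5, -21.1, 36, 106), (29, -98.6, -19.6, 37, 107), (30, -98.5, -21.5, 39, 108), (31, -97.2, -21.1, 42, 125), (32, -81.9, 7.0, 47, 137), (33, -80.5, 7.7, 44, 135), (34, -79.4, 7.9, 46, 134), (35, -77.9, 9.0, 45, 131), (36, -78.0, 6.9, 44, 127), (37, -76.7, 7.4, 41, 124), (38, -75.9, 7.1, 41, 123), (39, -74.5, 7.9, 41, 125), (40, -73.8, 7.4, 40, 125), (41, -73.3, 6.4, 33, 92), (42, -72.6, 5.7, 80, 93), (43, -72.1, 4.7, 115, 123), (44, -70.7, 5.7, 115, 124), (45, -69.7, 5.7, 112, 122), (46, -68.7, 5.8, 112, 121), (47, -67.9, 5.4, 110, 120)]
```

The lip's edge is at x = -73.2 mm in my frame and the stone starts at -73, so it is snug. Next is the bed.

```bash
python3 -c "
from h import *
rows(goal(CASE,[58,0,130]))"
```

```text
[0.0703, 0.4154, 0.1164, -0.0318, 0.2474, -0.2532] rows>=7.0
```

```bash
python3 -m handwheel '[[0.01,0.06,0,-0.005,0.03,-0.04,-1],[0.02,0.12,0.01,-0.01,0.06,-0.08,-1],[0.03,0.18,0.02,-0.015,0.1,-0.12,-1],[0.04,0.24,0.04,-0.02,0.15,-0.16,-1],[0.055,0.3,0.06,-0.025,0.2,-0.2,-1],[0.065,0.36,0.09,-0.03,0.24,-0.24,-1],[0.07,0.415,0.116,-0.032,0.247,-0.253,-1],[0.07,0.415,0.116,-0.032,0.247,-0.253,-1],[0.07,0.415,0.116,-0.032,0.247,-0.253,-1]]'
python3 -c "
from h import *
where(CASE);rows(goal(CASE,[58,0,88]),goal(CASE,[58,0,54]))"
```

```text
clock: 20.32
position: [584.2, 214.8, 130.5]
ee_rot: [-0.034, 0.999, -0.001, 0.0]
contact_force: [0.3, -0.8, 1.1]
gripper_width: -0.2
grasp_force: 0.0
t 20.32 in frame [ 58.5  -0.7 130.5] f [ 0.3 -0.8  1.1] w -0.2
[0.0005, 0.0008, 0.0425, -0.0026, 0.0008, 0.0009] rows>=0.7
[0.0005, 0.0009, 0.0765, -0.0026, 0.0008, 0.0009] rows>=1.2
```

```bash
python3 -m handwheel '[[0,0.001,0.03,0,0,0,-1],[0,0.001,0.043,0,0,0,-1],[0,0.001,0.05,0,0,0,-1],[0,0.001,0.057,0,0,0,-1],[0,0.001,0.064,0,0,0,-1],[0,0.001,0.07,0,0,0,-1],[0,0.001,0.076,0,0,0,-1],[0,0.001,0.079,0,0,0,-1],[0,0.001,0.079,0,0,0,-1]]'
python3 -m handwheel '[[0,0,0.0015,0,0,0,-1],[0,0,0.003,0,0,0,-1],[0,0,0.003,0,0,0,-1]]'
```

```text
clock: 21.45
position: [584.3, 215.7, 52.6]
ee_rot: [-0.034, 0.999, -0.001, 0.001]
contact_force: [1.1, 0.4, -0.6]
gripper_width: 0.1
grasp_force: 0.2
clock: 21.82
position: [584.5, 215.7, 50.1]
ee_rot: [-0.034, 0.999, -0.0, 0.001]
contact_force: [-1.9, 0.1, 2.2]
gripper_width: -0.2
grasp_force: 1.1
```

```bash
python3 -m handwheel '[[0,0,0.001,0,0,0,-1],[0,0,0.002,0,0,0,-1],[0,0,0.002,0,0,0,-1]]'
python3 -m handwheel '[[0,0,0.001,0,0,0,-1],[0,0,0.001,0,0,0,-1]]'
```

```text
clock: 22.2
position: [584.5, 215.7, 49.9]
ee_rot: [-0.034, 0.999, -0.001, 0.002]
contact_force: [-5.3, -0.1, 11.0]
gripper_width: 0.4
grasp_force: 5.4
clock: 22.45
position: [584.6, 215.7, 49.8]
ee_rot: [-0.034, 0.999, -0.001, 0.002]
contact_force: [-5.9, -0.0, 14.8]
gripper_width: 0.2
grasp_force: 7.5
```

The bed has stopped at a height of 50 mm, which is level. I'll withdraw and take a final check.

```bash
python3 -m handwheel '[[0,0,-0.02,0,0,0,-1],[0,0,-0.08,0,0,0,-1],[0.04,0,-0.15,0,0,0,-1],[0.06,0,-0.18,0,0,0,-1],[0.06,0,-0.18,0,0,0,-1]]'
python3 - <<'E'
from h import *
where(CASE)
im,P=wrist();l=(P-CASE[:3,3])@CASE[:3,:3]
for x in(-60,-40,-20,0,20,40):
    s=l[(abs(l[...,0]-x)<4)&(abs(l[...,1])<15)&(l[...,2]<120)]
    if len(s):print(x,len(s),round(float(np.median(s[:,2])),1))
im,d=get_image('side');cv2.imwrite('pics/side9.png',cv2.resize(im[150:460,150:520],None,fx=1.9,fy=1.9))
E
```

```text
clock: 23.08
position: [524.9, 212.7, 231.8]
ee_rot: [-0.035, 0.999, 0.002, 0.006]
contact_force: [-0.3, 0.1, -0.9]
gripper_width: 0.1
grasp_force: 0.0
t 23.07 in frame [ -0.8   1.3 231.8] f [-0.3  0.1 -0.9] w 0.1
-60 304 50.4
-40 305 50.6
-20 299 50.5
0 297 50.6
20 270 50.5
40 270 50.5
```

View pics/side9.png

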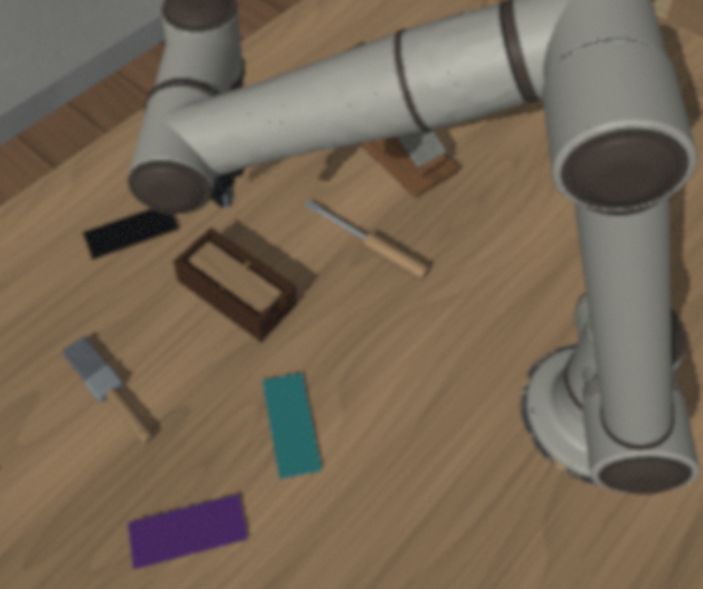

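The bed is level (50.5 mm along its whole length, at (238,285)). The stone is on the stand at (420,150), and the gouge and brush are where they started. Handing in.

```bash
python3 -c "
from bench import job_done
print(job_done())"
```

```text
the job is handed in; nothing more can be done
None
```

The job is handed in at about 23 s of the 72 s allowed: the stone is centred on the rail, held snug between lip and jaw, the empty bed measures level, and nothing else was touched.

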